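# Sort two bolts by thread hand with a test nut

### The job

One of the two bolts in the wooden rack has a right-hand thread, the other a left-hand thread: find out which by trying them, without forcing, in the right-hand brass test nut (set a yellow collar mark over the nut's yellow mark, then turn clockwise). Screw the right-hand bolt fully home, so that its collar lies flush on the nut, and leave it there; set the left-hand bolt down in the red tray without dropping it. Leave everything else where it is.

Things in the scene. Friction and masses are not known exactly. Their poses are not given: they have to be found in the camera images.
- bolt_a_head (a point): Middle of the hexagon head of a steel bolt, on its axis, 73 mm above its foot. Axes as the body's. Head dark, 32 mm across flats, 38 mm tall; its flats face 0, 60, 120 .. degrees from +x. The bolt looks like bolt_b but for the slant of its thread: one is right-hand, the other left-hand, which is not told. Starts upright in the rack.
- bolt_a: The same bolt; origin at its foot, z up its axis, +x towards one of 3 yellow marks 120 degrees apart on the collar. Heights: nose 25 mm wide 0 to 17 mm, coarse 3-start thread 37 mm wide to 48 mm, round collar 54 mm wide 48 to 54 mm, head 54 to 92 mm. About 0.25 kg.
- bolt_b_head (a point): Middle of the hexagon head of a steel bolt, on its axis, 73 mm above its foot. Axes as the body's. Head dark, 32 mm across flats, 38 mm tall; its flats face 0, 60, 120 .. degrees from +x. The bolt looks like bolt_a but for the slant of its thread: one is right-hand, the other left-hand, which is not told. Starts upright in the rack.
- bolt_b: The same bolt; origin at its foot, z up its axis, +x towards one of 3 yellow marks 120 degrees apart on the collar. Heights: nose 25 mm wide 0 to 17 mm, coarse 3-start thread 37 mm wide to 48 mm, round collar 54 mm wide 48 to 54 mm, head 54 to 92 mm. About 0.25 kg.
- rack: Fixed wooden block 80 x 170 x 60 mm, origin under its centre. The bolts stand in its two 44 mm clear holes, 90 mm apart along y, at any yaw, collars resting on its top; lift straight up by 50 mm to clear.
- test_nut: Fixed test nut: brass ring 72 mm wide with 43 mm bore on a dark plate 110 x 110 x 8 mm; origin under its centre. Right-hand thread, 60 mm advance per turn. With a collar mark over the nut's mark (within 15 degrees) a right-hand bolt sinks freely until its collar is 7 to 14 mm above the nut; turned 65 to 85 degrees clockwise from above and following down 1 mm per 6 degrees, it goes home (past 100 degrees it jams).
- nut_top (a point): Centre of the nut's top face, 62 mm above the table, z up; +x points to its one yellow mark (top and rim). With a bolt home the collar lies on this face, its head point 25 mm above this point, and it stays when let go. A left-hand bolt cannot screw in either way: its collar stays over 10 mm above the face; it lifts straight out.
- red_tray: Fixed open red plastic tray, 190 mm long (x) by 140 mm wide (y), 45 mm high, walls and floor 4 mm thick; origin at the centre of its underside. A bolt standing in it has its head point 77 mm above this origin.
- ferrules: Bystander: a clear assortment box lying loose on the table near the work; to be left where it lies. Origin at the centre of its underside.
- bits: Bystander: a red bit box lying loose on the table near the work; to be left where it lies. Origin at the centre of its underside.
Mind the look-alikes: they are no part of the job. What is shaped like the bolt_b but green or turquoise is not meant.

How it is judged:
By the outcome, as a careful person would: the job done as asked, in the order asked, and still so for the second after the job is handed in, with the robot touching nothing.
It also fails if it takes over 58 s, if anything falls off the work surface, if the arm or the gripper's body presses on something with over 40 N, if the wrist force passes 120 N, or if a joint passes its speed limit or range.

### The arm

A 6-joint arm with a two-finger parallel gripper is mounted at the origin on a cart in front of the work surface, level with it; the furniture and walls round the work are solid. World frame = base frame: x ahead of the robot, y to its left, z up, the work surface at z = 0. Lengths are in m, angles in rad, forces in N, time in s.
With the tool pointing down it reaches from about 0.375 to 0.925 m from the base axis. Payload 5.7 kg.
Tool frame: the origin (TCP) lies between the finger pads; the fingertips stand 22 mm ahead of it and the grasp point (between the pads) lies 3 mm ahead of it (r.tips_ahead is the distance from the TCP to the fingertips, in m); z points along the fingers, y is the line along which they close (so a half turn about z gives the same grasp; the last joint's range is limited). The gripper opens to 85 mm and grips with 20 to 120 N. Pads are 22 mm wide; open, the fingers measure 114 mm over their backs; the gripper's body (76 mm by 85 mm) begins 54 mm behind the grasp point. The pads swing forward as they close: fully open they stand 13 mm farther back than shut.
Start: joints at [1.143, 0.359, 1.51, -0, 1.272, -0.115], TCP at [0.185, 0.571, 0.253] pointing down, gripper open.
Joint ranges: [-2.97, 2.97], [-1.01, 2.36], [0.21, 2.38], [-0.96, 4.11], [0.2, 2.71], [-2.98, 2.98]. Speed limits (rad/s): [2.39, 2.39, 3.14, 3.14, 3.14, 3.14].

### API

Orientations are given as a rotation vector (axis times angle).
In Python, from plant import get_obs, imaging, r gives the robot as it stands. The module is installed in compiled form; this text tells all that it offers.
- The arm moves only by the shell command python3 -m pendant 'ROWS'. ROWS is JSON, a list of rows, each an object with "slide": the shift along the world's x, y, z in mm, a list of three; "delta_rot": the turn, a rotation vector about the world's x, y, z in degrees, a list of three; "jaw": the finger opening in mm, from 0 to 85.4. A call has 1 to 12 rows; each row is the pose to reach, as a shift and turn from the pose commanded when the call began; what a row does not reach only later rows make up. A row lasts 1/8 s, in which the tool goes at most 62.5 mm and 10.7 degrees, less where a joint would pass 70% of its speed; a pose out of reach is approached as far as the arm can. A call with a gripper value outside its range is refused whole. The fingers move at their own pace and stop on an object; the grip force is fixed at half the most. Time passes only in rows, so rows that repeat a pose let the fingers close. It gives the time, the measured TCP pose, the force, the opening and the grip force at its end, in the units of the state.
- get_obs(): the state, without advancing time (a new reading comes with each control period).
- imaging.read_camera(name): name is "scene" or "top" or "wrist"; returns (picture, depth): 420x560x3 uint8, red, green, blue; 420x560 float32, m along the optical axis (not along the pixel's ray), 0 where there is no reading.
- imaging.camera_info(name): a dict with "vertical_fov" (degrees; the focal length in pixels is half the picture's height over the tangent of half this angle, whatever the lens; pixels are square), "cx", "cy" (the principal point, pixels), "cam_to_world" (4x4, takes a point from camera to world coordinates); the wrist camera has in their place "T_tool_cam" (4x4, takes a point from camera to tool coordinates, whose origin is the TCP and whose axes are the flange's). Camera axes: x right, y up, looking along -z (the intrinsics and any distortion apply to the point x, -y, -z); pixel columns grow to the right and rows downward; lengths in m; the calibration is good to about 2 mm. A picture is of the moment at which its call begins: read the wrist's pose just before it. camera_info takes no time and is no camera call.
- r.job_done(): hands the job in; it is judged then, once.
The state is a dict: "clock": time; "joint_positions": joint angles; "qvel": joint speeds; "effort": joint torques, N m; "tool_pos": TCP position; "orientation": TCP orientation; "ft_force": force on the tool from outside, world axes, zero at the start; "ft_torque": the same for the moment, N m; "opening": finger opening in m; "grasp_force": force on a finger pad.
Only numpy, scipy, OpenCV 4.12 (cv2) and the standard library are available. Lean on these libraries where they do the work, as an engineer would, in place of code of your own. Each camera call takes 0.05 s, during which the arm holds its last target. There are 200 camera calls.

## Working session

There is one attempt and no reset: what is moved stays moved. The work goes in short steps, Python scripts to look and compute and a shell command to move; the robot and the scene stay as the last step left them, time stands still between calls to the robot, and variables do not carry over. Pictures are saved under pics/ and viewed, at most 10 in all, crops included, and the job is handed in when it is done.

```bash
mkdir -p pics; cat > h.py <<'E'
import numpy as np, cv2
from plant import get_obs, imaging, r
from scipy.spatial.transform import Rotation as R
def grab(name):
    o=get_obs(); im,d=imaging.read_camera(name); i=imaging.camera_info(name)
    if name=='wrist':
        T=np.eye(4);T[:3,:3]=R.from_rotvec(o['orientation']).as_matrix();T[:3,3]=o['tool_pos']
        M=T@np.array(i['T_tool_cam'])
    else: M=np.array(i['cam_to_world'])
    f=im.shape[0]/2/np.tan(np.radians(i['vertical_fov'])/2)
    return im,d,M,f,i
def ray(u,v,M,f,i):
    c=np.array([(u-i['cx'])/f,-(v-i['cy'])/f,-1.]); return M[:3,3],M[:3,:3]@c
def onplane(u,v,z,M,f,i):
    o,d=ray(u,v,M,f,i); return o+d*(z-o[2])/d[2]
def bydepth(u,v,dep,M,f,i):
    o,d=ray(u,v,M,f,i); return o+d*dep
def save(n,im,s=1): cv2.imwrite('pics/'+n,cv2.resize(im[...,::-1],None,fx=s,fy=s,interpolation=cv2.INTER_CUBIC))
E
python3 - <<'E'
from h import *
for n in('scene','top'):
    im,d,M,f,i=grab(n); save(n+'.png',im,1.4); print(n,f,{k:v for k,v in i.items() if k!='cam_to_world'},M.round(3).tolist())
    np.savez(n,im=im,d=d,M=M)
print(get_obs())
print(imaging.camera_info('wrist'))
E
```

```text
scene 422.164646855243 {'vertical_fov': 52.894834387274926, 'cx': 279.8097055328766, 'cy': 215.3005730374242} [[-0.916, 0.298, -0.267, 0.211], [-0.4, -0.7, 0.591, 0.787], [-0.011, 0.649, 0.761, 0.99], [0.0, 0.0, 0.0, 1.0]]
top 385.27524393840145 {'vertical_fov': 57.18649902754271, 'cx': 280.73833049374275, 'cy': 212.74938523036457} [[0.017, 0.997, -0.075, 0.491], [-1.0, 0.017, -0.006, 0.083], [-0.005, 0.075, 0.997, 0.955], [0.0, 0.0, 0.0, 1.0]]
{'clock': 0.1, 'joint_positions': array([ 1.14287353e+00,  3.59419429e-01,  1.51133151e+00,  7.90156826e-06,
        1.27249083e+00, -1.15095437e-01]), 'qvel': array([ 7.51309654e-04,  1.81626512e-04, -4.02698114e-03, -7.67667963e-04,
       -1.55811945e-03, -8.90876529e-06]), 'effort': array([-1.73736253e-04, -5.28655708e+01, -2.79353034e+01, -3.47265836e-05,
        4.91020182e-03, -1.80580457e-05]), 'tool_pos': array([0.18441188, 0.57035288, 0.25254289]), 'orientation': array([-4.89320286e-01, -3.10279543e+00,  2.49199587e-03]), 'ft_force': array([0.54403442, 0.45176626, 0.29311775]), 'ft_torque': array([ 0.01125609, -0.03697448,  0.05086157]), 'grasp_force': 0.0, 'opening': 0.08543525253681819}
{'vertical_fov': 58.676852661282645, 'cx': 275.3257645391885, 'cy': 214.3095680060779, 'T_tool_cam': array([[ 9.23708177e-04,  9.55510907e-01,  2.94954323e-01,
         7.54162026e-02],
       [ 9.99999414e-01, -1.04928146e-03,  2.67472737e-04,
        -1.43591916e-04],
       [ 5.65063219e-04,  2.94953903e-01, -9.55511316e-01,
        -1.21089860e-01],
       [ 0.00000000e+00,  0.00000000e+00,  0.00000000e+00,
         1.00000000e+00]])}
```

View pics/scene.png

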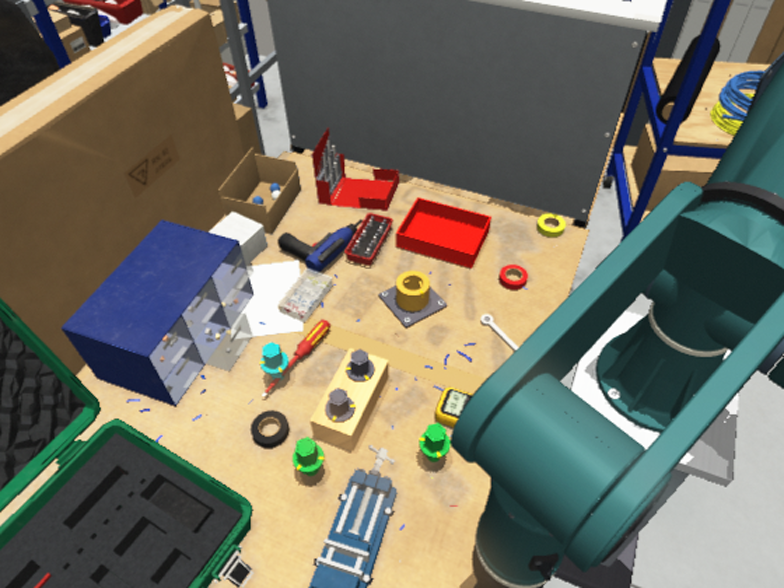

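View pics/top.png

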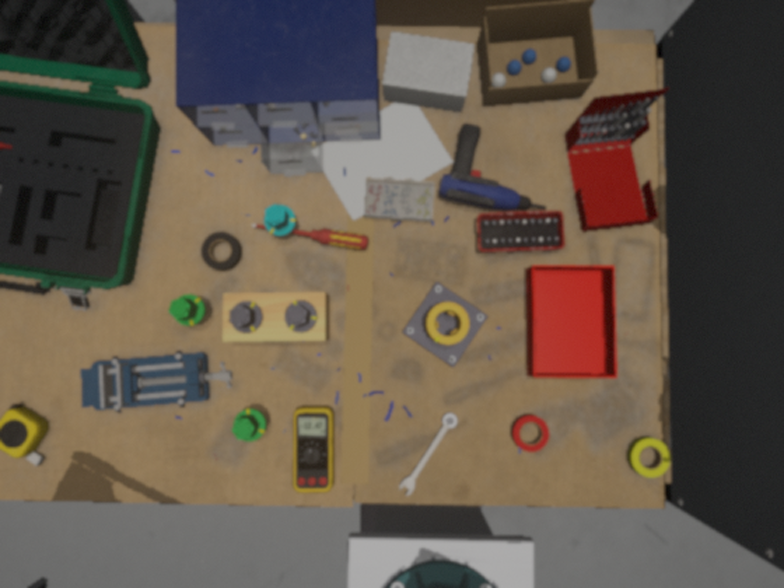

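The dark-headed pair in the wooden rack, at top view (245,317) and (300,316), fits the description: steel with dark heads. The green ones at (187,310) and (249,425) and the turquoise one at (280,221) are look-alikes. The nut is at (447,323) and the tray at (571,321).

```bash
python3 - <<'E'
from h import *
z=np.load('top.npz'); im,d,M=z['im'],z['d'],z['M']; i=imaging.camera_info('top'); f=385.275
hsv=cv2.cvtColor(im,cv2.COLOR_RGB2HSV)
def blob(mask,u0,v0,u1,v1):
    m=np.zeros_like(mask); m[v0:v1,u0:u1]=mask[v0:v1,u0:u1]
    n,l,s,c=cv2.connectedComponentsWithStats(m.astype(np.uint8)); k=1+np.argmax(s[1:,4]); return c[k],s[k],l==k
for n,b in(('L',(160,212,192,242)),('R',(200,212,230,242))):
    mk=(hsv[...,1]<70)&(hsv[...,2]<130)
    c,s,l=blob(mk,*b); p=bydepth(*c,np.median(d[l]),M,f,i)
    print(n,c,s,p.round(4),onplane(*c,.085,M,f,i).round(4))
c,s,l=blob((hsv[...,0]>15)&(hsv[...,0]<32)&(hsv[...,1]>140),295,205,345,260); 
q=cv2.minEnclosingCircle(np.argwhere(l)[:,::-1].astype(np.float32)); print('nut',c,s,q,onplane(*q[0],.062,M,f,i).round(4),onplane(*c,.05,M,f,i).round(4))
m=((hsv[...,0]<8)|(hsv[...,0]>172))&(hsv[...,1]>150)
c,s,l=blob(m,365,180,450,280); print('tray',s,[onplane(s[0]+a*s[2],s[1]+b*s[3],.045,M,f,i).round(3) for a in(0,1) for b in(0,1)])
o=get_obs(); print(R.from_rotvec(o['orientation']).as_matrix().round(3))
save('crop.png',im[150:290,140:360],3.6)
E
```

```text
L [174.85236769 226.02785515] [164 215  23  23 359] [0.5215 0.3232 0.0995] [0.5221 0.3273 0.085 ]
R [214.37921348 225.49438202] [204 215  22  22 356] [0.5241 0.2348 0.1019] [0.5248 0.2378 0.085 ]
nut [319.1443299  230.44123711] [304 216  31  30 485] ((318.8599853515625, 230.66000366210938), 15.230817794799805) [ 5.179e-01 -5.000e-04  6.200e-02] [ 0.5188 -0.0023  0.05  ]
tray [ 376  189   65   81 5072] [array([ 0.62 , -0.137,  0.045]), array([ 0.429, -0.137,  0.045]), array([ 0.622, -0.291,  0.045]), array([ 0.431, -0.288,  0.045])]
[[-0.951  0.308 -0.001]
 [ 0.308  0.951 -0.001]
 [ 0.    -0.002 -1.   ]]
```

View pics/crop.png

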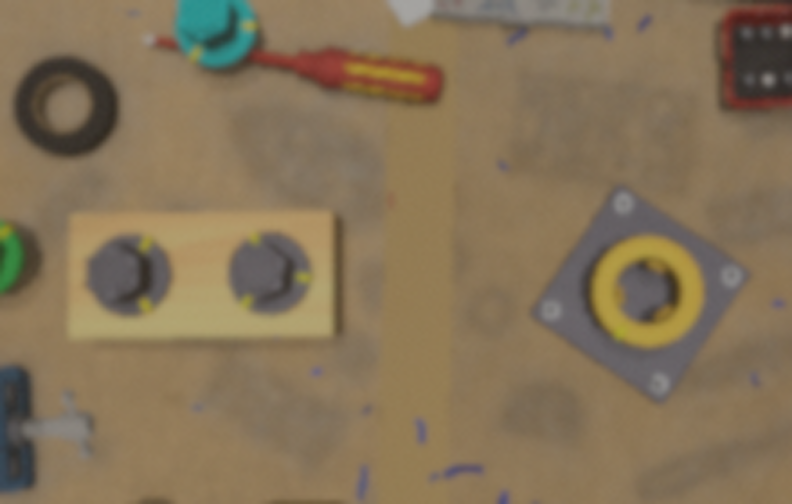

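The crop confirms it. The rack holds two steel bolts with yellow collar marks at crop (147,243)/(145,305) and (254,238)/(303,278)/(248,302). The nut's yellow mark is at crop (618,335). I'll move above the rack for a close look.

```bash
python3 -m pendant '[{"slide":[339,-290,0],"delta_rot":[0,0,0],"jaw":85},{"slide":[339,-290,0],"delta_rot":[0,0,0],"jaw":85},{"slide":[339,-290,0],"delta_rot":[0,0,0],"jaw":85},{"slide":[339,-290,0],"delta_rot":[0,0,0],"jaw":85},{"slide":[339,-290,0],"delta_rot":[0,0,0],"jaw":85},{"slide":[339,-290,0],"delta_rot":[0,0,0],"jaw":85},{"slide":[339,-290,0],"delta_rot":[0,0,0],"jaw":85},{"slide":[339,-290,0],"delta_rot":[0,0,0],"jaw":85},{"slide":[339,-290,0],"delta_rot":[0,0,0],"jaw":85},{"slide":[339,-290,0],"delta_rot":[0,0,0],"jaw":85}]'
cat > marks.py <<'E'
from h import *
def yellow(im): 
    h=cv2.cvtColor(im,cv2.COLOR_RGB2HSV); return ((h[...,0]>24)&(h[...,0]<34)&(h[...,1]>150)&(h[...,2]>120)).astype(np.uint8)
E
python3 - <<'E'
from marks import *
im,d,M,f,i=grab('wrist'); np.savez('w1',im=im,d=d,M=M); save('w1.png',im,1.4); print(get_obs()['tool_pos'])
n,l,s,c=cv2.connectedComponentsWithStats(yellow(im))
for k in range(1,n):
    if s[k,4]>15: print(c[k].round(1),s[k,4],onplane(*c[k],.066,M,f,i).round(4))
E
```

```text
clock: 1.35
tool_pos: [0.5222, 0.2818, 0.253]
orientation: [-0.487, -3.102, 0.0]
ft_force: [-0.7, 0.2, 0.1]
opening: 0.0848
grasp_force: 0.0
[0.522174   0.28196266 0.25313635]
[434.7 171.9] 22 [0.5459 0.4133 0.066 ]
```

View pics/w1.png

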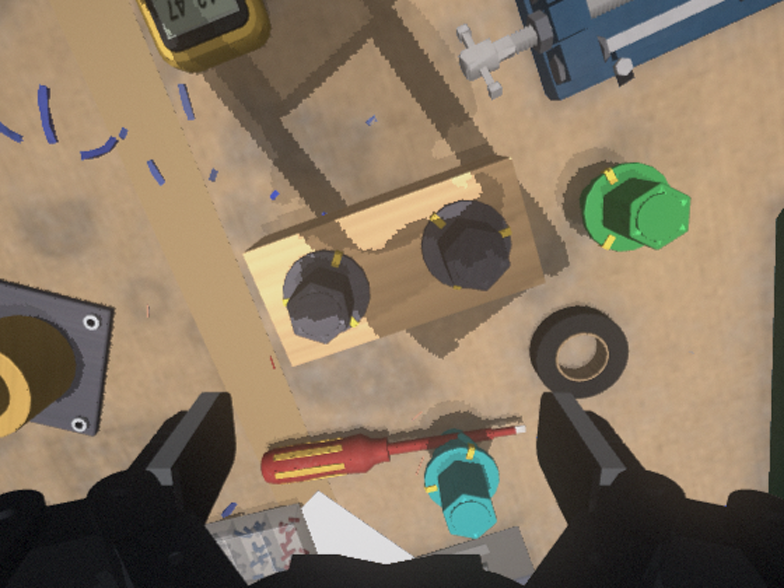

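Bolt L (y≈.327) is at (467,245), with marks at (436,220) and (505,233). Bolt R (y≈.238) is at (325,295), with marks at (337,260), (287,302) and (355,322).

```bash
python3 - <<'E'
from h import *
z=np.load('w1.npz'); im,d,M=z['im'],z['d'],z['M']; i=imaging.camera_info('wrist'); f=210/np.tan(np.radians(i['vertical_fov'])/2)
h=cv2.cvtColor(im,cv2.COLOR_RGB2HSV)
m=((h[...,0]>22)&(h[...,0]<36)&(h[...,1]>150)).astype(np.uint8)
dark=((h[...,1]<60)&(h[...,2]<125)).astype(np.uint8)
for n,(u0,v0,u1,v1) in dict(L=(295,138,370,215),R=(195,172,270,250)).items():
    P=[]
    k,l,s,c=cv2.connectedComponentsWithStats(m[v0:v1,u0:u1])
    for j in range(1,k):
        if s[j,4]>4: P.append(onplane(c[j][0]+u0,c[j][1]+v0,.066,M,f,i)[:2]); print(n,s[j,4],c[j]+[u0,v0])
    # head top: depth-based points with z>.098
    V,U=np.mgrid[v0:v1,u0:u1]; pts=np.array([bydepth(u,v,d[v,u],M,f,i) for u,v in zip(U.ravel(),V.ravel()) if d[v,u]>0])
    t=pts[(pts[:,2]>.098)]; print(' zmax',np.percentile(pts[:,2],[50,90,98]),len(t))
    (cx,cy),w,a=cv2.minAreaRect((t[:,:2]*1000).astype(np.float32)); C=np.array([cx,cy])/1000
    e=cv2.minEnclosingCircle((t[:,:2]*1000).astype(np.float32)); print(' top centre',C,'circ',e,'med',t.mean(0),'rect',w,a)
    # hex: area-min width dir
    q=t[:,:2]-t[:,:2].mean(0); W=[np.ptp(q@[np.cos(x),np.sin(x)]) for x in np.radians(range(180))]
    W=np.array(W); S=W[:60]+W[60:120]+W[120:]; print(' flat dir mod60',S.argmin(),S.min()/3,S.max()/3)
    for p in P: v=p-np.array(e[0])/1000; print('  mark',p.round(4),'r',np.hypot(*v).round(4),'ang',np.degrees(np.arctan2(v[1],v[0])).round(1))
E
```

```text
L 10 [309.2 154.9]
L 7 [360.57142857 166.        ]
 zmax [0.06611067 0.10521217 0.10605299] 1643
 top centre [0.52261871 0.33170599] circ ((522.7975463867188, 331.83953857421875), 17.996564865112305) med [0.52179328 0.33161314 0.10473992] rect (35.461238861083984, 32.28633499145508) 59.48605728149414
 flat dir mod60 32 0.03230064541326275 0.035761342256207064
  mark [0.5004 0.3177] r 0.0265 ang -147.7
  mark [0.5223 0.3557] r 0.0239 ang 91.3
R 7 [240.         184.57142857]
 zmax [0.06586324 0.10518196 0.10604718] 1525
 top centre [0.52507123 0.24194368] circ ((525.4540405273438, 241.787353515625), 18.1436767578125) med [0.52446514 0.24269988 0.10468486] rect (32.029541015625, 35.488956451416016) 84.12217712402344
 flat dir mod60 24 0.03223702139548635 0.03586438572417249
  mark [0.5066 0.2552] r 0.0232 ang 144.6
```

```bash
python3 -m pendant '[{"slide":[0,-270,0],"delta_rot":[0,0,0],"jaw":85},{"slide":[0,-270,0],"delta_rot":[0,0,0],"jaw":85},{"slide":[0,-270,0],"delta_rot":[0,0,0],"jaw":85},{"slide":[0,-270,0],"delta_rot":[0,0,0],"jaw":85},{"slide":[0,-270,0],"delta_rot":[0,0,0],"jaw":85},{"slide":[0,-270,0],"delta_rot":[0,0,0],"jaw":85},{"slide":[0,-270,0],"delta_rot":[0,0,0],"jaw":85}]'
python3 - <<'E'
from h import *
o=get_obs(); print(np.degrees(o['joint_positions']).round(1),r.tips_ahead)
im,d,M,f,i=grab('wrist'); save('w2.png',im,1.4); np.savez('w2',im=im,d=d,M=M)
V,U=np.mgrid[0:420,0:560]; o,_=ray(0,0,M,f,i)
c=np.stack([(U-i['cx'])/f,-(V-i['cy'])/f,-np.ones(U.shape)],-1)*d[...,None]
P=c@M[:3,:3].T+M[:3,3]
h=cv2.cvtColor(im,cv2.COLOR_RGB2HSV)
near=np.hypot(P[...,0]-.52,P[...,1])<.05
t=near&(abs(P[...,2]-.0635)<.005)&(h[...,1]>90)
q=(P[t][:,:2]*1000).astype(np.float32); e=cv2.minEnclosingCircle(q); print('ring',len(q),e,np.median(P[t][:,2]))
# algebraic fit on outer hull
H=cv2.convexHull(q)[:,0]; x=np.linalg.lstsq(np.c_[2*H,np.ones(len(H))],(H**2).sum(1),rcond=None)[0]; print('fit',x[:2],np.sqrt(x[2]+x[0]**2+x[1]**2))
m=near&(P[...,2]>.035)&(h[...,0]>=26)&(h[...,0]<40)&(h[...,1]>120)
k,l,s,cc=cv2.connectedComponentsWithStats(m.astype(np.uint8))
for j in range(1,k):
    if s[j,4]>8:
        p=P[l==j].mean(0); v=p[:2]*1000-x[:2]; print(cc[j],s[j,4],p.round(4),'r',np.hypot(*v),'ang',np.degrees(np.arctan2(v[1],v[0])))
E
```

```text
clock: 2.28
tool_pos: [0.5233, 0.0123, 0.2533]
orientation: [-0.487, -3.103, -0.001]
ft_force: [-0.3, -0.6, 0.1]
opening: 0.0852
grasp_force: 0.0
[ -6.2  14.3  95.9   0.   69.9 -78.4] 0.022
ring 3397 ((518.0921020507812, -1.7329332828521729), 35.939414978027344) 0.06242226975376208
fit [518.40927525  -1.49027788] 35.437233828548
```

View pics/w2.png

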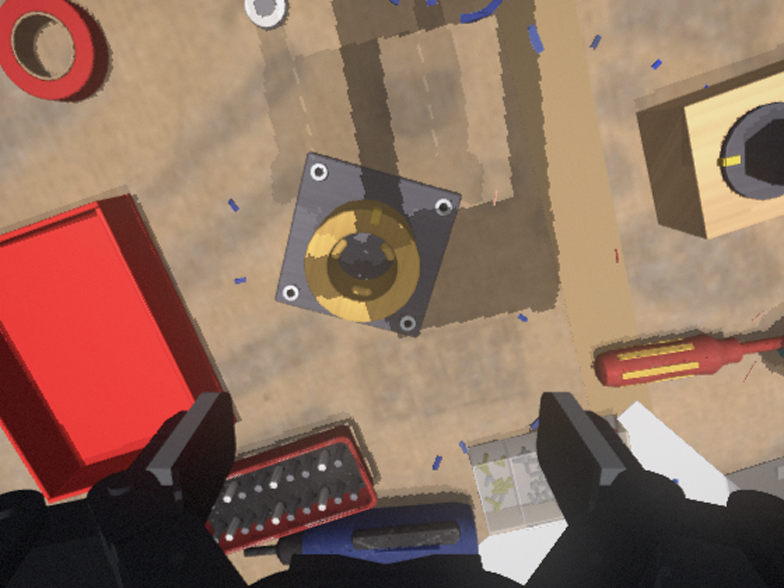

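The nut is centred at about (362,262), with its yellow mark at (376,214) on the top face.

```bash
python3 - <<'E'
from h import *
z=np.load('w2.npz'); M=z['M']; i=imaging.camera_info('wrist'); f=210/np.tan(np.radians(i['vertical_fov'])/2)
for u,v in((376,214),(375,222),(377,208)):
    p=onplane(u/1.4,v/1.4,.062,M,f,i); w=p[:2]*1000-[518.2,-1.6]; print(p.round(4),np.hypot(*w),np.degrees(np.arctan2(w[1],w[0])))
# tray inner corner/rim near (130,195) far corner
h=cv2.cvtColor(z['im'],cv2.COLOR_RGB2HSV)
for u,v in((130,195),(237,408)): print(onplane(u/1.4,v/1.4,.045,M,f,i).round(3))
E
```

```text
[0.4906 0.0168 0.062 ] 33.19511597348977 146.386842991211
[0.4949 0.0147 0.062 ] 28.452675116670243 144.98002076374186
[0.4874 0.0184 0.062 ] 36.77281607031419 146.97455570693685
[ 0.435 -0.126  0.045]
[ 0.592 -0.12   0.045]
```

```bash
python3 -m pendant '[{"slide":[2,230,0],"delta_rot":[0,0,12],"jaw":64},{"slide":[2,230,0],"delta_rot":[0,0,12],"jaw":64},{"slide":[2,230,0],"delta_rot":[0,0,12],"jaw":64},{"slide":[2,230,0],"delta_rot":[0,0,12],"jaw":64},{"slide":[2,230,-60],"delta_rot":[0,0,12],"jaw":64},{"slide":[2,230,-110],"delta_rot":[0,0,12],"jaw":64},{"slide":[2,230,-110],"delta_rot":[0,0,12],"jaw":64}]'
```

```text
clock: 3.2
tool_pos: [0.5216, 0.2413, 0.1398]
orientation: [-0.158, -3.129, 0.005]
ft_force: [-0.8, 0.2, 0.9]
opening: 0.0639
grasp_force: 0.0
```

```bash
python3 -m pendant '[{"slide":[3,1,-30],"delta_rot":[0,0,0],"jaw":64},{"slide":[3,1,-46],"delta_rot":[0,0,0],"jaw":64},{"slide":[3,1,-46],"delta_rot":[0,0,0],"jaw":64}]'
python3 -m pendant '[{"slide":[0,0,0],"delta_rot":[0,0,0],"jaw":20},{"slide":[0,0,0],"delta_rot":[0,0,0],"jaw":20},{"slide":[0,0,0],"delta_rot":[0,0,0],"jaw":20},{"slide":[0,0,0],"delta_rot":[0,0,0],"jaw":20},{"slide":[0,0,0],"delta_rot":[0,0,0],"jaw":20}]'
```

```text
clock: 3.58
tool_pos: [0.5283, 0.2421, 0.0976]
orientation: [-0.162, -3.137, 0.001]
ft_force: [-0.4, 0.8, 0.6]
opening: 0.064
grasp_force: 0.0
clock: 4.2
tool_pos: [0.5296, 0.2421, 0.0988]
orientation: [0.162, 3.135, 0.001]
ft_force: [-0.7, 0.7, 6.1]
opening: 0.0311
grasp_force: 60.3
```

```bash
python3 -m pendant '[{"slide":[0,0,30],"delta_rot":[0,0,0],"jaw":20},{"slide":[0,0,70],"delta_rot":[0,0,0],"jaw":20},{"slide":[0,0,100],"delta_rot":[0,0,0],"jaw":20},{"slide":[0,0,100],"delta_rot":[0,0,0],"jaw":20},{"slide":[0,0,100],"delta_rot":[0,0,0],"jaw":20}]'
python3 - <<'E'
from h import *
im,d,M,f,i=grab('wrist'); o=get_obs(); print(o['tool_pos'],R.from_rotvec(o['orientation']).as_matrix().round(3).tolist()); save('w3.png',im,1.4); np.savez('w3',im=im,d=d,M=M)
E
```

```text
clock: 4.82
tool_pos: [0.5279, 0.2416, 0.1965]
orientation: [-0.162, -3.136, 0.001]
ft_force: [-0.3, 0.2, -2.5]
opening: 0.0311
grasp_force: 60.0
[0.52755674 0.24147347 0.19595517] [[-0.995, 0.103, -0.002], [0.103, 0.995, -0.001], [0.002, -0.001, -1.0]]
```

View pics/w3.png

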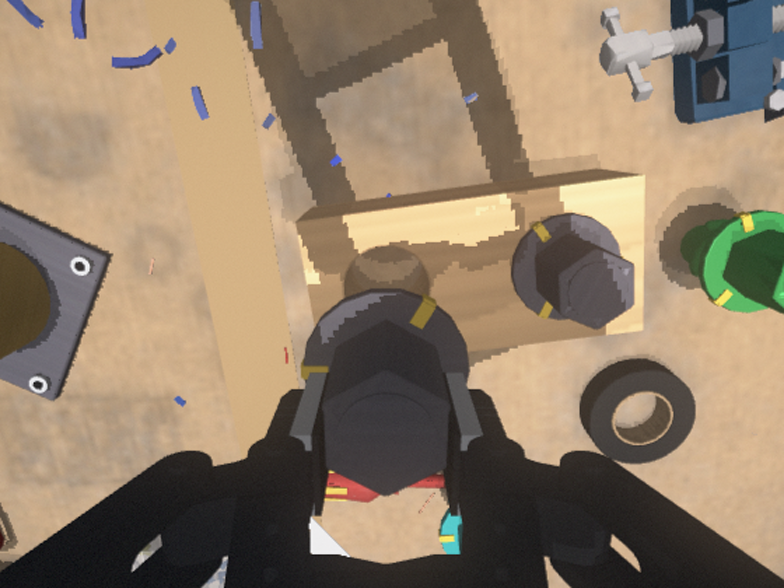

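The bolt is held cleanly. Its head top is at about (386,440) and the marks at (423,312) and (315,370) on the collar. Next I'll measure its axis in the tool frame.

```bash
cat > held.py <<'E'
from h import *
def held(im,d,M,f,i,o):
    V,U=np.mgrid[0:420,0:560]
    c=np.stack([(U-i['cx'])/f,-(V-i['cy'])/f,-np.ones(U.shape)],-1)*d[...,None]
    T=np.array(i['T_tool_cam']); P=c@T[:3,:3].T+T[:3,3]; P[d==0]=9
    print(np.percentile(P[285:335,240:310,2],[10,50,90]).round(4))
    zt=np.percentile(P[300:335,255:300,2],50)
    t=(abs(P[...,2]-zt)<.0025)&(abs(P[...,1])<.0155)&(abs(P[...,0])<.03); q=P[t]*1000
    print('head top z',zt,'x',q[:,0].min(),q[:,0].max(),np.percentile(q[:,0],[1,99]),'y',q[:,1].min(),q[:,1].max(),len(q))
    zc=zt+.038; col=(abs(P[...,2]-zc)<.003)&(np.hypot(P[...,0],P[...,1])<.04); q=(P[col][:,:2]*1000).astype(np.float32)
    H=cv2.convexHull(q)[:,0]; H=H[H[:,0]>8]; 
    x=np.linalg.lstsq(np.c_[2*H,np.ones(len(H))],(H**2).sum(1),rcond=None)[0]; print('collar fit',x[:2],np.sqrt(x[2]+x[:2]@x[:2]),'xmax',q[:,0].max(),'z',np.median(P[col][:,2]),len(q))
    h=cv2.cvtColor(im,cv2.COLOR_RGB2HSV); m=(col&(h[...,0]>20)&(h[...,0]<36)&(h[...,1]>130)).astype(np.uint8)
    k,l,s,cc=cv2.connectedComponentsWithStats(m); Rm=R.from_rotvec(o['orientation']).as_matrix()
    for j in range(1,k):
        if s[j,4]>15: p=P[l==j].mean(0)*1000; w=Rm@[p[0]-x[0],p[1]-x[1],0]; print('mark',cc[j],s[j,4],p.round(1),'world ang',np.degrees(np.arctan2(w[1],w[0])))
E
python3 - <<'E'
from held import *
z=np.load('w3.npz'); i=imaging.camera_info('wrist'); f=210/np.tan(np.radians(i['vertical_fov'])/2)
held(z['im'],z['d'],z['M'],f,i,get_obs())
E
```

```text
[-0.0072 -0.0064 -0.0056]
head top z -0.006493149154986791 x -14.221866336491543 22.204632426650857 [-11.59035049  20.77430575] y -15.498627519847357 15.496161665376116 6275
collar fit [4.68470801 0.01754802] 26.544809831785514 xmax 31.12673 z 0.032248414207421805 3656
mark [302.07272727 223.12272727] 220 [24.3 11.4 31.9] world ang 143.9149428801369
mark [222.23529412 264.2745098 ] 102 [  4.9 -23.9  31.8] world ang -96.36952212385046
```

```bash
python3 -m pendant '[{"slide":[-5,-50,0],"delta_rot":[0,0,2],"jaw":20},{"slide":[-5,-110,0],"delta_rot":[0,0,2],"jaw":20},{"slide":[-5,-170,0],"delta_rot":[0,0,2],"jaw":20},{"slide":[-5,-225,0],"delta_rot":[0,0,2],"jaw":20},{"slide":[-5,-244,0],"delta_rot":[0,0,2],"jaw":20},{"slide":[-5,-244,-20],"delta_rot":[0,0,2],"jaw":20},{"slide":[-5,-244,-30],"delta_rot":[0,0,2],"jaw":20},{"slide":[-5,-244,-30],"delta_rot":[0,0,2],"jaw":20},{"slide":[-5,-244,-30],"delta_rot":[0,0,2],"jaw":20}]'; python3 - <<'E'
from held import *
im,d,M,f,i=grab('wrist');o=get_obs();held(im,d,M,f,i,o); print(o['tool_pos'],o['ft_force'],R.from_rotvec(o['orientation']).as_matrix()[:,0])
E
```

```text
clock: 6.0
tool_pos: [0.5238, -0.0016, 0.1674]
orientation: [0.106, 3.14, -0.0]
ft_force: [1.4, -0.2, -1.5]
opening: 0.0311
grasp_force: 60.4
[-0.0072 -0.0064 -0.0057]
head top z -0.006486744009803341 x -14.187732209411399 22.492140944116773 [-11.66748378  20.77502201] y -15.498550338006948 15.495995083108633 6276
collar fit [4.93575646 0.01361884] 26.391983577773317 xmax 31.205647 z 0.0322045861381175 3660
mark [302.15454545 223.18181818] 220 [24.3 11.4 31.9] world ang 145.55497847244493
mark [222.21568627 264.26470588] 102 [  4.9 -23.9  31.8] world ang -93.79733503428955
[ 0.5239834  -0.00165557  0.16761806] [ 0.38198671 -0.18560267 -1.77392463] [-9.97719915e-01  6.74877591e-02 -6.11508462e-04]
```

```bash
python3 -m pendant '[{"slide":[-1,0,-16],"delta_rot":[0,0,0],"jaw":20},{"slide":[-1,0,-32],"delta_rot":[0,0,0],"jaw":20},{"slide":[-1,0,-36],"delta_rot":[0,0,0],"jaw":20},{"slide":[-1,0,-40],"delta_rot":[0,0,0],"jaw":20},{"slide":[-1,0,-44],"delta_rot":[0,0,0],"jaw":20},{"slide":[-1,0,-46],"delta_rot":[0,0,0],"jaw":20}]'; python3 -m pendant '[{"slide":[0,0,-3],"delta_rot":[0,0,0],"jaw":20},{"slide":[0,0,-3],"delta_rot":[0,0,0],"jaw":20}]'
```

```text
clock: 6.8
tool_pos: [0.5228, -0.0022, 0.1212]
orientation: [0.108, 3.14, -0.0]
ft_force: [0.1, 0.5, -0.9]
opening: 0.031
grasp_force: 60.4
clock: 7.05
tool_pos: [0.5225, -0.0021, 0.1181]
orientation: [-0.107, -3.139, 0.0]
ft_force: [-0.2, -0.7, -2.9]
opening: 0.031
grasp_force: 60.4
```

```bash
python3 -m pendant '[{"slide":[0,0,-2],"delta_rot":[0,0,0],"jaw":20},{"slide":[0,0,-4],"delta_rot":[0,0,0],"jaw":20},{"slide":[0,0,-4],"delta_rot":[0,0,0],"jaw":20}]'; python3 -m pendant '[{"slide":[0,0,-2],"delta_rot":[0,0,0],"jaw":20},{"slide":[0,0,-2],"delta_rot":[0,0,0],"jaw":20}]'
```

```text
clock: 7.42
tool_pos: [0.5225, -0.0021, 0.1141]
orientation: [-0.108, -3.139, 0.0]
ft_force: [0.2, 0.2, -1.6]
opening: 0.0312
grasp_force: 60.4
clock: 7.68
tool_pos: [0.5226, -0.0021, 0.1122]
orientation: [-0.108, -3.14, 0.0]
ft_force: [-0.1, 0.0, -2.3]
opening: 0.0309
grasp_force: 60.4
```

```bash
python3 -m pendant '[{"slide":[0,0,-2],"delta_rot":[0,0,0],"jaw":20},{"slide":[0,0,-2],"delta_rot":[0,0,0],"jaw":20}]'; python3 -c "
from plant import *
o=get_obs();print(o['ft_force'],o['ft_torque'],o['tool_pos'])"
```

```text
clock: 7.92
tool_pos: [0.5229, -0.0021, 0.1116]
orientation: [0.108, 3.139, -0.0]
ft_force: [-2.6, 1.4, 12.9]
opening: 0.0309
grasp_force: 62.4
[-2.60948906  1.38484757 12.93079523] [ 0.1649232   0.71393102 -0.1145877 ] [ 0.52294007 -0.00207911  0.11156804]
```

```bash
python3 -m pendant '[{"slide":[0,-0.8,0],"delta_rot":[0,0,-10],"jaw":20},{"slide":[-0.4,-1.5,-1.5],"delta_rot":[0,0,-20],"jaw":20},{"slide":[-0.4,-1.5,-1.5],"delta_rot":[0,0,-20],"jaw":20}]'; python3 -c "
from plant import *
o=get_obs();print(o['ft_force'],o['ft_torque'],o['tool_pos'])"
```

```text
clock: 8.3
tool_pos: [0.5222, -0.0035, 0.1088]
orientation: [-0.649, -3.074, -0.0]
ft_force: [0.5, 0.4, -0.9]
opening: 0.0306
grasp_force: 60.4
[ 0.45805995  0.43695072 -0.87700612] [ 0.21402869 -0.0355282   0.02755236] [ 0.52217835 -0.00350382  0.10875037]
```

It sinks freely while turning, so this bolt looks right-hand. I'll continue.

```bash
python3 -m pendant '[{"slide":[-0.4,-0.7,-1.7],"delta_rot":[0,0,-10],"jaw":20},{"slide":[-0.9,-1.3,-3.3],"delta_rot":[0,0,-20],"jaw":20},{"slide":[-1.5,-1.9,-5],"delta_rot":[0,0,-30],"jaw":20},{"slide":[-1.5,-1.9,-5],"delta_rot":[0,0,-30],"jaw":20}]'; python3 -c "
from plant import *
o=get_obs();print(o['ft_force'],o['ft_torque'],o['tool_pos'])"
```

```text
clock: 8.8
tool_pos: [0.5211, -0.0053, 0.1039]
orientation: [1.418, 2.803, 0.001]
ft_force: [0.8, 2.1, -0.0]
opening: 0.031
grasp_force: 60.6
[ 0.84858151  2.14945384 -0.00906014] [ 0.26656357 -0.15255743 -0.06324588] [ 0.52109219 -0.00533607  0.10390245]
```

```bash
python3 -m pendant '[{"slide":[-0.7,-0.4,-1.7],"delta_rot":[0,0,-10],"jaw":20},{"slide":[-1.4,-0.7,-3.4],"delta_rot":[0,0,-20],"jaw":20},{"slide":[-1.8,-0.8,-4.8],"delta_rot":[0,0,-26],"jaw":20},{"slide":[-1.8,-0.8,-4.8],"delta_rot":[0,0,-26],"jaw":20},{"slide":[-1.8,-0.8,-4.8],"delta_rot":[0,0,-26],"jaw":20}]'; python3 -c "
from plant import *
o=get_obs();print(o['ft_force'],o['ft_torque'],o['tool_pos'])"
```

```text
clock: 9.43
tool_pos: [0.5201, -0.0065, 0.1007]
orientation: [2.008, 2.413, 0.002]
ft_force: [-2.5, 0.4, 15.1]
opening: 0.0307
grasp_force: 62.4
[-2.51068193  0.38752861 15.06406055] [ 0.07212241  0.5496538  -0.09641471] [ 0.52009394 -0.00646767  0.10071969]
```

```bash
python3 -m pendant '[{"slide":[-0.4,0,-0.5],"delta_rot":[0,0,-5],"jaw":20},{"slide":[-0.4,0,-0.5],"delta_rot":[0,0,-5],"jaw":20},{"slide":[-0.4,0,-0.5],"delta_rot":[0,0,-5],"jaw":20}]'; python3 - <<'E'
from held import *
im,d,M,f,i=grab('wrist');o=get_obs();print(o['ft_force'],o['ft_torque'],o['tool_pos']);held(im,d,M,f,i,o); np.savez('w4',im=im,d=d,M=M)
V,U=np.mgrid[0:420,0:560]
P=(np.stack([(U-i['cx'])/f,-(V-i['cy'])/f,-np.ones(U.shape)],-1)*d[...,None])@M[:3,:3].T+M[:3,3]
rr=np.hypot(P[...,0]-.5185,P[...,1]+.0016)
for a,b in((.019,.025),(.029,.034)):
    t=(rr>a)&(rr<b)&(P[...,2]>.05)&(P[...,2]<.08); print(a,t.sum(),np.percentile(P[t][:,2],[10,50,90]).round(4))
E
```

```text
clock: 9.8
tool_pos: [0.5201, -0.0067, 0.1007]
orientation: [2.111, 2.322, 0.003]
ft_force: [-2.4, 1.1, 19.7]
opening: 0.0308
grasp_force: 63.0
[-2.18726276 -0.06220865 18.19403623] [-0.01234075  0.72726024 -0.20868915] [ 0.5200852  -0.00665686  0.10071002]
[-0.0073 -0.0065 -0.0057]
head top z -0.006628446441199531 x -14.416099768039148 22.230296219396408 [-11.85187628  20.53566477] y -15.492506164046294 15.49962706047486 6278
collar fit [4.48185478 0.06004321] 26.47039209649653 xmax 30.667439 z 0.03214132145355117 3647
mark [302.09954751 223.25339367] 221 [23.9 11.4 31.8] world ang 65.1271859022262
mark [222.05714286 264.48571429] 105 [  4.5 -23.9  31.7] world ang -174.55095462178411
0.019 2274 [0.0675 0.0685 0.0693]
0.029 2809 [0.0618 0.0625 0.0633]
```

Collar top is at .0685 and nut face at .0625, so the 6 mm collar lies flush and the bolt is home. I'll release it and go to the other bolt, which is left-hand by elimination.

```bash
python3 -m pendant '[{"slide":[0,0,1],"delta_rot":[0,0,0],"jaw":60},{"slide":[0,0,1],"delta_rot":[0,0,0],"jaw":60},{"slide":[0,0,1],"delta_rot":[0,0,0],"jaw":60},{"slide":[0,0,1],"delta_rot":[0,0,0],"jaw":60},{"slide":[0,0,50],"delta_rot":[0,0,0],"jaw":60},{"slide":[0,0,110],"delta_rot":[0,0,0],"jaw":60},{"slide":[0,0,110],"delta_rot":[0,0,0],"jaw":60}]'; python3 -m pendant '[{"slide":[2,338,10],"delta_rot":[0,0,27],"jaw":64},{"slide":[2,338,10],"delta_rot":[0,0,27],"jaw":64},{"slide":[2,338,10],"delta_rot":[0,0,27],"jaw":64},{"slide":[2,338,10],"delta_rot":[0,0,27],"jaw":64},{"slide":[2,338,10],"delta_rot":[0,0,27],"jaw":64},{"slide":[2,338,10],"delta_rot":[0,0,27],"jaw":64},{"slide":[2,338,10],"delta_rot":[0,0,27],"jaw":64},{"slide":[2,338,10],"delta_rot":[0,0,27],"jaw":64},{"slide":[2,338,10],"delta_rot":[0,0,27],"jaw":64}]';python3 - <<'E'
from h import *
im,d,M,f,i=grab('wrist');o=get_obs();Rm=R.from_rotvec(o['orientation']).as_matrix();print(o['tool_pos'],'toolY',np.degrees(np.arctan2(Rm[1,1],Rm[0,1])))
V,U=np.mgrid[0:420,0:560]
P=(np.stack([(U-i['cx'])/f,-(V-i['cy'])/f,-np.ones(U.shape)],-1)*d[...,None])@M[:3,:3].T+M[:3,3]
t=(np.hypot(P[...,0]-.5226,P[...,1]-.3317)<.025)&(P[...,2]>.098)&(P[...,2]<.112); q=P[t][:,:2]; print(t.sum(),cv2.minEnclosingCircle((q*1000).astype(np.float32)),np.median(P[t][:,2]))
q=q-q.mean(0); W=np.array([np.ptp(q@[np.cos(x),np.sin(x)]) for x in np.radians(range(180))]); S=W[:60]+W[60:120]+W[120:]; print(S.argmin())
E
```

```text
clock: 10.72
tool_pos: [0.5219, -0.0068, 0.213]
orientation: [2.115, 2.313, 0.008]
ft_force: [0.1, -0.3, -0.7]
opening: 0.0602
grasp_force: 0.0
clock: 11.85
tool_pos: [0.5204, 0.3302, 0.218]
orientation: [-1.523, -2.747, 0.002]
ft_force: [-0.7, 0.4, 0.6]
opening: 0.0639
grasp_force: 0.0
[0.52054143 0.33029518 0.2182247 ] toolY 31.990726178637207
2002 ((522.8499145507812, 331.9940185546875), 17.987573623657227) 0.1049266882229208
32
```

```bash
python3 -m pendant '[{"slide":[2,1.5,-60],"delta_rot":[0,0,0],"jaw":64},{"slide":[2,1.5,-100],"delta_rot":[0,0,0],"jaw":64},{"slide":[2,1.5,-122],"delta_rot":[0,0,0],"jaw":64},{"slide":[2,1.5,-122],"delta_rot":[0,0,0],"jaw":64},{"slide":[2,1.5,-122],"delta_rot":[0,0,0],"jaw":64},{"slide":[2,1.5,-122],"delta_rot":[0,0,0],"jaw":64}]';  python3 -m pendant '[{"slide":[0,0,0],"delta_rot":[0,0,0],"jaw":20},{"slide":[0,0,0],"delta_rot":[0,0,0],"jaw":20},{"slide":[0,0,0],"delta_rot":[0,0,0],"jaw":20},{"slide":[0,0,0],"delta_rot":[0,0,0],"jaw":20},{"slide":[0,0,0],"delta_rot":[0,0,0],"jaw":20}]'; python3 -m pendant '[{"slide":[0,0,30],"delta_rot":[0,0,0],"jaw":20},{"slide":[0,0,70],"delta_rot":[0,0,0],"jaw":20},{"slide":[0,0,120],"delta_rot":[0,0,0],"jaw":20},{"slide":[0,0,160],"delta_rot":[0,0,0],"jaw":20},{"slide":[0,0,160],"delta_rot":[0,0,0],"jaw":20},{"slide":[0,0,160],"delta_rot":[0,0,0],"jaw":20}]';python3 - <<'E'
from held import *
im,d,M,f,i=grab('wrist');o=get_obs();held(im,d,M,f,i,o);print(o['tool_pos'])
E
```

```text
clock: 12.65
tool_pos: [0.5236, 0.3335, 0.0981]
orientation: [1.521, 2.747, 0.003]
ft_force: [-0.5, 0.1, -1.1]
opening: 0.064
grasp_force: 0.0
clock: 13.28
tool_pos: [0.5231, 0.3335, 0.0974]
orientation: [1.521, 2.748, 0.002]
ft_force: [-1.0, -0.0, 6.6]
opening: 0.0311
grasp_force: 60.5
clock: 14.02
tool_pos: [0.5216, 0.3327, 0.2552]
orientation: [-1.52, -2.748, 0.003]
ft_force: [-0.2, -0.5, -2.5]
opening: 0.0315
grasp_force: 60.3
[-0.0085 -0.0076 -0.0063]
head top z -0.007926719902421595 x -19.29108886340196 17.168351813545076 [-16.94145628  15.52888851] y -15.497064776501078 15.499364914365689 6176
collar fit [-0.34472042 -0.01151972] 26.335770526922605 xmax 25.739426 z 0.030880209861930297 3186
mark [302.02816901 235.45539906] 213 [18.9 11.3 30.6] world ang 91.47564535533198
[0.52124011 0.33254881 0.25447332]
```

```bash
python3 -m pendant '[{"slide":[5,-60,0],"delta_rot":[0,0,0],"jaw":20},{"slide":[5,-120,0],"delta_rot":[0,0,0],"jaw":20},{"slide":[5,-180,0],"delta_rot":[0,0,0],"jaw":20},{"slide":[5,-240,0],"delta_rot":[0,0,0],"jaw":20},{"slide":[5,-300,0],"delta_rot":[0,0,0],"jaw":20},{"slide":[5,-360,0],"delta_rot":[0,0,0],"jaw":20},{"slide":[5,-420,0],"delta_rot":[0,0,0],"jaw":20},{"slide":[5,-480,0],"delta_rot":[0,0,0],"jaw":20},{"slide":[5,-528,0],"delta_rot":[0,0,0],"jaw":20},{"slide":[5,-528,0],"delta_rot":[0,0,0],"jaw":20},{"slide":[5,-528,0],"delta_rot":[0,0,0],"jaw":20}]';python3 - <<'E'
from held import *
im,d,M,f,i=grab('wrist');o=get_obs();print(o['tool_pos'],o['opening']);save('w5.png',im,1.2)
h=cv2.cvtColor(im,cv2.COLOR_RGB2HSV)
V,U=np.mgrid[0:420,0:560]
P=(np.stack([(U-i['cx'])/f,-(V-i['cy'])/f,-np.ones(U.shape)],-1)*d[...,None])@M[:3,:3].T+M[:3,3]
red=((h[...,0]<8)|(h[...,0]>172))&(h[...,1]>150)
for a,b in((.0,.008),(.042,.05)):
    q=P[red&(P[...,2]>a)&(P[...,2]<b)]; print(a,len(q),np.percentile(q,[1,50,99],axis=0).round(3).tolist())
E
```

```text
clock: 15.45
tool_pos: [0.5264, -0.194, 0.2548]
orientation: [-1.52, -2.745, -0.001]
ft_force: [0.2, 0.6, -3.0]
opening: 0.0314
grasp_force: 60.5
[ 0.52666287 -0.19353571  0.25511754] 0.03097656793628217
0.0 15316 [[0.437, -0.284, 0.002], [0.525, -0.206, 0.005], [0.848, -0.153, 0.007]]
0.042 2598 [[0.432, -0.286, 0.042], [0.49, -0.178, 0.045], [0.757, -0.146, 0.049]]
```

View pics/w5.png

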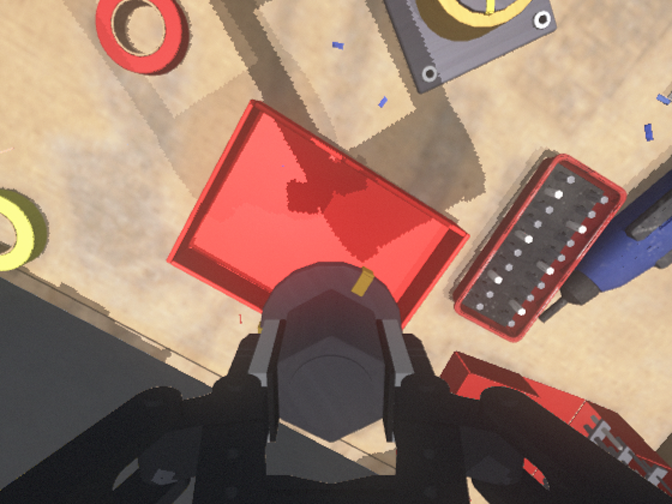

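Tray rim spans x .432–.622 and y −.146 to −.286, so its centre is about (.527, −.216). The held bolt is at (330,370).

```bash
python3 -m pendant '[{"slide":[0,-22,0],"delta_rot":[0,0,0],"jaw":20},{"slide":[0,-22,-50],"delta_rot":[0,0,0],"jaw":20},{"slide":[0,-22,-100],"delta_rot":[0,0,0],"jaw":20},{"slide":[0,-22,-140],"delta_rot":[0,0,0],"jaw":20},{"slide":[0,-22,-156],"delta_rot":[0,0,0],"jaw":20},{"slide":[0,-22,-160],"delta_rot":[0,0,0],"jaw":20},{"slide":[0,-22,-160],"delta_rot":[0,0,0],"jaw":20},{"slide":[0,-22,-160],"delta_rot":[0,0,0],"jaw":20}]';python3 -m pendant '[{"slide":[0,0,-2],"delta_rot":[0,0,0],"jaw":20},{"slide":[0,0,-4],"delta_rot":[0,0,0],"jaw":20},{"slide":[0,0,-4],"delta_rot":[0,0,0],"jaw":20}]'; python3 -m pendant '[{"slide":[0,0,-2],"delta_rot":[0,0,0],"jaw":20},{"slide":[0,0,-2],"delta_rot":[0,0,0],"jaw":20}]'
```

```text
clock: 16.5
tool_pos: [0.5287, -0.2175, 0.098]
orientation: [1.519, 2.746, -0.0]
ft_force: [-0.2, -0.2, -3.0]
opening: 0.0315
grasp_force: 60.3
clock: 16.88
tool_pos: [0.5274, -0.2168, 0.0924]
orientation: [-1.521, -2.749, 0.0]
ft_force: [0.9, -0.3, -4.0]
opening: 0.031
grasp_force: 60.3
clock: 17.12
tool_pos: [0.5274, -0.2168, 0.0902]
orientation: [-1.521, -2.748, 0.0]
ft_force: [-0.6, -0.4, -1.3]
opening: 0.0312
grasp_force: 60.3
```

```bash
python3 -m pendant '[{"slide":[0,0,-1],"delta_rot":[0,0,0],"jaw":20},{"slide":[0,0,-2],"delta_rot":[0,0,0],"jaw":20},{"slide":[0,0,-2],"delta_rot":[0,0,0],"jaw":20}]'; python3 -m pendant '[{"slide":[0,0,-1],"delta_rot":[0,0,0],"jaw":20},{"slide":[0,0,-1],"delta_rot":[0,0,0],"jaw":20}]'
```

```text
clock: 17.5
tool_pos: [0.5276, -0.217, 0.0893]
orientation: [1.521, 2.748, -0.0]
ft_force: [-2.1, 0.3, 6.4]
opening: 0.031
grasp_force: 61.7
clock: 17.75
tool_pos: [0.5277, -0.217, 0.0893]
orientation: [1.52, 2.748, -0.001]
ft_force: [-4.5, 1.4, 15.5]
opening: 0.0309
grasp_force: 62.8
```

Foot is on the tray floor. I'll relieve the load, release and retreat.

```bash
python3 -m pendant '[{"slide":[0,0,1.5],"delta_rot":[0,0,0],"jaw":20},{"slide":[0,0,1.5],"delta_rot":[0,0,0],"jaw":36},{"slide":[0,0,1.5],"delta_rot":[0,0,0],"jaw":44},{"slide":[0,0,1.5],"delta_rot":[0,0,0],"jaw":60},{"slide":[0,0,1.5],"delta_rot":[0,0,0],"jaw":60},{"slide":[0,0,1.5],"delta_rot":[0,0,0],"jaw":60},{"slide":[0,0,30],"delta_rot":[0,0,0],"jaw":60},{"slide":[0,0,90],"delta_rot":[0,0,0],"jaw":60},{"slide":[0,0,150],"delta_rot":[0,0,0],"jaw":60},{"slide":[-30,60,150],"delta_rot":[0,0,0],"jaw":60},{"slide":[-30,60,150],"delta_rot":[0,0,0],"jaw":60},{"slide":[-30,60,150],"delta_rot":[0,0,0],"jaw":60}]'; python3 - <<'E'
from h import *
im,d,M,f,i=grab('scene'); save('end.png',im[130:250,230:370],5)
V,U=np.mgrid[0:420,0:560]
P=(np.stack([(U-i['cx'])/f,-(V-i['cy'])/f,-np.ones(U.shape)],-1)*d[...,None])@M[:3,:3].T+M[:3,3]
for n,x,y in(('nut',.5185,-.0016),('tray',.5275,-.217)):
    q=P[(np.hypot(P[...,0]-x,P[...,1]-y)<.025)&(P[...,2]<.14)]; print(n,np.percentile(q[:,2],[50,90,97]).round(4))
E
```

```text
clock: 19.25
tool_pos: [0.4973, -0.1565, 0.2375]
orientation: [1.52, 2.749, -0.001]
ft_force: [0.5, -1.3, -0.6]
opening: 0.0601
grasp_force: 0.0
nut [0.0896 0.1082 0.1095]
tray [0.0596 0.097  0.0994]
```

View pics/end.png

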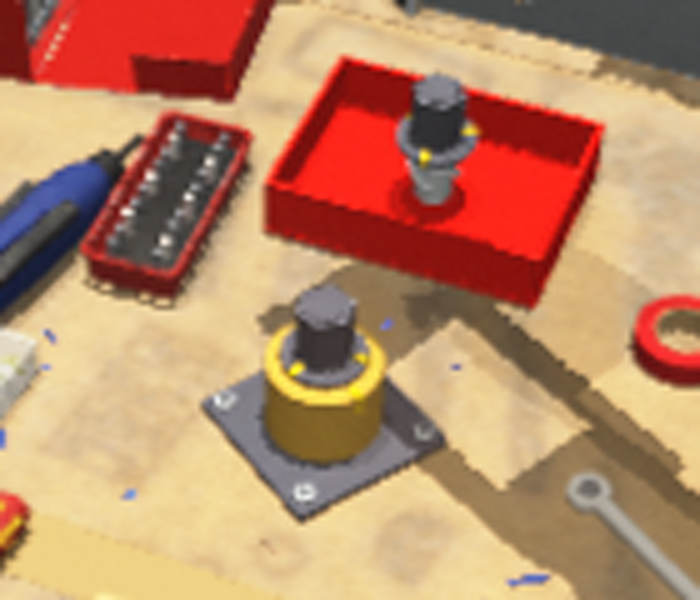

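The bolt sits flush on the nut at (325,330). The other one stands upright in the tray at (437,140).

```bash
python3 -c "
from plant import r
print(r.job_done())"
```

```text
the job is handed in; nothing more can be done
None
```

The right-hand bolt, from the rack hole nearer the nut, is screwed home with its collar flush, and the other bolt stands upright in the red tray; I took that one as left-hand by elimination and did not try it in the nut. The job was handed in at about 19 s of the 58 s allowed.

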